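# Clamp a sample disc in the press with its slip-clutch knob

### The job

Gently push the sample tray fully home into the press, up to its stop. Then turn the black knob on top clockwise (seen from above) until its torque-limiting clutch slips, and stop at once: let it slip a little (at least 5 degrees) but by no more than 20 degrees. Leave the screw tight and the tray home, let go, and do not disturb the bottle, beaker and jar standing around.

Things in the scene. Friction and masses are not known exactly. Their poses are not given: they have to be found in the camera images.
- press: Sample press, fixed to the bench: grey base block 170 (x) x 150 (y) x 50 mm high, and over it a white beam 48 mm in x, 150 mm in y, centred at x = +40 mm, its top 132 mm above the bench, on two columns. Origin: centre of the base's underside, on the bench. Its -x side is the front, where the tray sticks out; z up.
- tray: Steel tray carrying a white sample disc, sliding along the press's x under the beam. Starts 30 to 55 mm out; home, at a rigid stop, its origin is at press x = -75 mm, y = 0. Origin: foot of its push plate's front (-x) face, 50 mm above the bench; axes as the press. It slides under about 3 N (slowly pushed) and stays where left; more than 25 N on it does harm.
- plate (a point): Centre of the front (-x) face of the tray's upright push plate, 22 mm above the tray's origin. The plate is 66 mm wide (y), 8 mm thick (x), its top 43 mm above the tray's origin; free space in front of it and 80 mm behind it above the tray.
- knob: Black knob on the beam: hub 32 mm across with upright grip bar 64 mm long (knob x), 15 mm thick (y), from 156 to 190 mm above the bench, clear all round. Origin: on the vertical turning axis (press x = +40 mm, y = 0), 149 mm above the bench. A slip clutch joins it to the screw's steel collar below (34 mm across); the collar's small tab lies under the bar's +x end until the clutch slips.
- pin_top (a point): Top of a steel witness pin, 6 mm across, on the turning axis in the top of the knob's bar. It stands 2 mm proud of the bar (192 mm above the bench) at the start and rises 2 mm per radian of clutch slip, so about 0.2 mm at 5 degrees and 0.7 mm at 20. When slipping, the torque stays at 0.45 N m while the knob turns and the collar stands still.
- foot_tip (a point): Underside of the screw's rubber foot, on the turning axis under the beam; it sinks 0.25 mm per radian of clockwise turning. Tight, it stands 69 mm above the bench on the sample disc. Running free the knob needs about 0.05 N m; the screw comes tight after an unknown 15 to 135 degrees, where the torque rises sharply to 0.45 N m (less when read standing still). Turning back loosens it; let go, it stays.
- reagent: White reagent bottle, 60 mm across, 130 mm high, standing beside the press, loose. Origin: centre of its underside.
- beaker: Glass beaker, 68 mm across, 85 mm high, standing beside the press, loose. Origin: centre of its underside.
- jar: Small amber jar, 48 mm across, 60 mm high, standing beside the press, loose. Origin: centre of its underside.
There are look-alikes about, which are no part of the job. Of the things that look like the press, the smaller one is meant.

How it is judged:
On the way, in this order (a step that is already met when the one before it is completed fails the run):
1. the tray is pushed fully home (x of tray in the frame of press above -0.0768 m), for 0.2 s.
2. the knob has been turned clockwise until the clutch slipped by at least 4 degrees (z of pin_top in the frame of press above 0.19214 m), for 0.1 s.
At the end, for the whole second after the job is handed in: The tray is home within 1.8 mm, the clutch has slipped clockwise by 4 to 23 degrees, the screw is still tight (not turned back by more than about 0.2 rad) (x of tray in the frame of press above -0.0768 m and z of pin_top in the frame of press between 0.19214 and 0.1928 m and z of foot_tip in the frame of press below 0.06905 m); the robot touches nothing.
It fails at once if the tray is pushed with more than 25 N (contact force between any of the fingers, the arm and tray above 25 N).
It fails at once if the clutch is slipped by more than 23 degrees (z of pin_top in the frame of press above 0.1928 m).
It fails at once if the reagent bottle is shoved or tipped (distance of reagent from where it was at the start of the episode above 0.02 m or angle between reagent's own z axis and vertical above 0.3 rad).
It fails at once if the beaker is shoved or tipped (distance of beaker from where it was at the start of the episode above 0.02 m or angle between beaker's own z axis and vertical above 0.3 rad).
It fails at once if the small jar is shoved or tipped (distance of jar from where it was at the start of the episode above 0.02 m or angle between jar's own z axis and vertical above 0.3 rad).
It also fails if it takes over 70 s, if anything falls off the work surface, if the arm or the gripper's body presses on something with over 40 N, if the wrist force passes 120 N, or if a joint passes its speed limit or range.

### The arm

A 6-joint arm with a two-finger parallel gripper is mounted at the origin on the work surface. World frame = base frame: x ahead of the robot, y to its left, z up, the work surface at z = 0. Lengths are in m, angles in rad, forces in N, time in s.
With the tool pointing down it reaches from about 0.4 to 0.825 m from the base axis. Payload 7 kg.
Tool frame: the origin (TCP) lies on the centre line of the jaws, within the pads' length; the fingertips stand 22 mm ahead of it and the grasp point (between the pads) lies 3 mm ahead of it; z points along the fingers, y is the direction in which the jaws open and shut (so a half turn about z gives the same grasp; the last joint's range is limited). The gripper opens to 88 mm and grips with 3 to 60 N. Pads are 19 mm wide; open, the fingers measure 130 mm over their backs; the gripper's body (78 mm by 193 mm) begins 47 mm behind the grasp point.
Start: joints at [-0.963, 0.359, 0.012, 0, -1.224, -0.288], TCP at [0.212, -0.641, 0.249] pointing down, gripper open.
Joint ranges: [-3.07, 3.07], [-1.43, 2.12], [-1.02, 1.25], [-3.03, 1.67], [-3.05, -0], [-3.03, 3.03]. Speed limits (rad/s): [2.39, 2.39, 3.01, 3.14, 3.14, 3.14].

### API

Orientations are given as [roll, pitch, yaw] about the fixed x, y, z axes, in that order (R = Rz(yaw) Ry(pitch) Rx(roll)).
In Python, from station import arm gives the robot as it stands. The module is installed in compiled form; this text tells all that it offers.
- The arm moves only by the tool arm_command, never from a script. Its argument "motion" is a list of rows, each a list of 3 entries, a list of its own where there are three numbers: the shift along the tool's x, y, z in mm, then the turn, a rotation vector about the tool's x, y, z in degrees, then the opening, from 0 (shut) to 1 (fully open). In form: [[[tx, ty, tz], [wx, wy, wz], grip], ...]. A call has 1 to 20 rows; each row shifts and turns the commanded pose from where the row before left it, along the tool's axes as they then stand; what a row does not reach is not made up. A row lasts 1/12 s, in which the tool goes at most 41.7 mm and 7.16 degrees, less where a joint would pass 70% of its speed; a pose out of reach is approached as far as the arm can. A call is refused whole if a number of a shift passes 41.7 or a number of a turn 7.16, either way. A call with a gripper value outside its range is refused whole. The fingers move at their own pace and stop on an object; "newtons" is the grip in N (left out, the last holds). Time passes only in rows, so rows that do not move let the fingers close. It gives the time, the measured TCP pose, the force and the opening at its end, in the units of the state.
- arm.get_state(): the state, without advancing time (a new reading comes with each control period).
- arm.grab_frame(name): name is "scene" or "top" or "wrist"; returns the picture (420x560x3 uint8, red, green, blue); there is no depth.
- arm.camera_info(name): a dict with "fov_y" (degrees; the focal length in pixels is half the picture's height over the tangent of half this angle, whatever the lens; pixels are square), "cx", "cy" (the principal point, pixels), "view" (4x4, takes a point from world to camera coordinates); the wrist camera has in their place "tool_from_camera" (4x4, takes a point from camera to tool coordinates, whose origin is the TCP and whose axes are the flange's). Camera axes: x right, y down, z forward; pixel columns grow to the right and rows downward; lengths in m; the calibration is good to about 2 mm. A picture is of the moment at which its call begins: read the wrist's pose just before it. camera_info takes no time and is no camera call.
- arm.job_done(): hands the job in, once; it reports no verdict.
The state is a dict: "t": time; "q": joint angles; "qd": joint speeds; "joint_efforts": joint torques, N m; "eef_pos": TCP position; "ee_rot": TCP orientation; "force": force on the tool from outside, world axes, zero at the start; "moment": the same for the moment, N m; "width": finger opening in m.
Only numpy, scipy, OpenCV 4.12 (cv2) and the standard library are available. Lean on these libraries where they do the work, as an engineer would, in place of code of your own. Each camera call takes 0.05 s, during which the arm holds its last target. There are 200 camera calls.

## Working session

There is one attempt and no reset: what is moved stays moved. The work goes in short steps, Python scripts to look and compute and a tool call to move; the robot and the scene stay as the last step left them, time stands still between calls to the robot, and variables do not carry over. Pictures are saved under pics/ and viewed, on a budget of 10 in all, crops included, one or two more only if the job needs it, and the job is handed in when it is done.

Besides the shell and the picture viewer there is one more tool, called after "Call:" by a JSON object that holds its "op" and its "data", one argument or row to a line. arm_command: Moves the arm, as the interface text tells. Its arguments: {"type":"object","properties":{"motion":{"type":"array","items":{"type":"array"}},"newtons":{"type":"number"}},"required":["motion"]}

```bash
mkdir -p pics
cat > h.py <<'E'
from station import arm
import numpy as np, cv2
def save(n,f):
    im=arm.grab_frame(n); cv2.imwrite('pics/'+f,im[:,:,::-1]); return im
E
python3 - <<'E'
from h import *
np.set_printoptions(precision=4,suppress=True)
a=save('scene','s1.png');b=save('top','t1.png')
for n in('scene','top','wrist'):print(arm.camera_info(n))
print(arm.get_state())
E
```

```text
{'fov_y': 43.86887683473459, 'cx': 281.2961028138479, 'cy': 217.31037221109744, 'view': array([[-0.602 ,  0.7985, -0.008 ,  0.2715],
       [ 0.5013,  0.3701, -0.7821, -0.1858],
       [-0.6215, -0.4749, -0.6231,  1.4532],
       [ 0.    ,  0.    ,  0.    ,  1.    ]])}
{'fov_y': 43.80917705442994, 'cx': 281.1583192391212, 'cy': 211.5009269396631, 'view': array([[ 0.0193, -0.9998, -0.0019,  0.0476],
       [-0.9914, -0.0189, -0.1295,  0.5512],
       [ 0.1295,  0.0044, -0.9916,  1.1497],
       [ 0.    ,  0.    ,  0.    ,  1.    ]])}
{'fov_y': 59.650121318165006, 'cx': 278.38336430450187, 'cy': 210.82264076469204, 'tool_from_camera': array([[-0.0003, -0.9635, -0.2676,  0.0715],
       [ 1.    , -0.0001, -0.0007, -0.0002],
       [ 0.0006, -0.2676,  0.9635, -0.1358],
       [ 0.    ,  0.    ,  0.    ,  1.    ]])}
{'t': 0.1, 'q': array([-0.9629,  0.3593,  0.0112, -0.0003, -1.2241, -0.2881]), 'qd': array([ 0.0001, -0.0019,  0.0015,  0.0006, -0.0004,  0.0001]), 'joint_efforts': array([ -0.0002, -58.4161,  29.3754,   7.0156,   0.0102,  -0.0001]), 'eef_pos': array([ 0.212 , -0.6404,  0.2477]), 'ee_rot': array([ 3.1401, -0.0001, -2.8219]), 'force': array([-0.2663, -0.4167, -0.9343]), 'moment': array([-0.0431, -0.0349, -0.0438]), 'width': 0.08762299672950385}
```

View pics/s1.png

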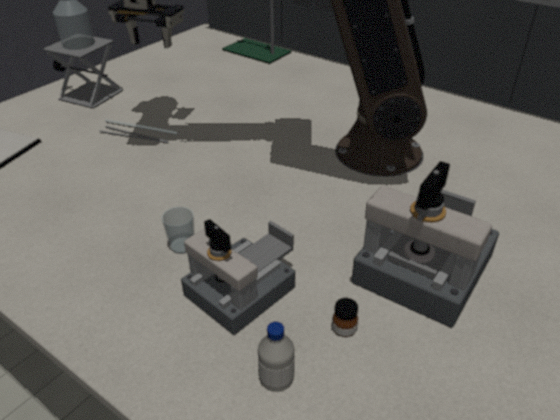

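View pics/t1.png

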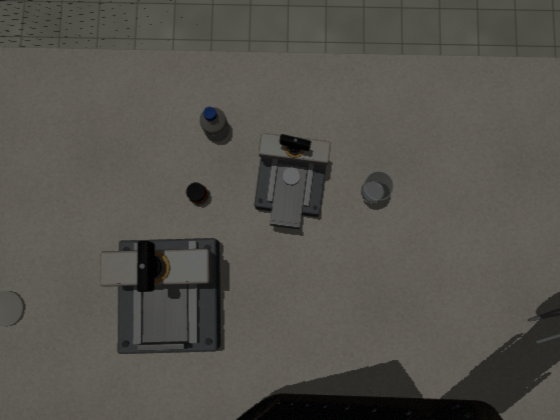

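The smaller press is the middle one. In the top view its knob is at about (295,143), the push plate at (286,228), the beaker at (377,190), the jar at (197,193) and the bottle at (211,118).

```bash
cat >> h.py <<'E'
def ray(n,uv,z,pose=None):
    c=arm.camera_info(n); f=210/np.tan(np.radians(c['fov_y']/2))
    d=np.array([(uv[0]-c['cx'])/f,(uv[1]-c['cy'])/f,1])
    if n=='wrist':
        from scipy.spatial.transform import Rotation as R
        p,r=pose; T=np.eye(4);T[:3,:3]=R.from_euler('xyz',r).as_matrix();T[:3,3]=p
        M=T@c['tool_from_camera']
    else: M=np.linalg.inv(c['view'])
    o=M[:3,3]; v=M[:3,:3]@d
    return o+v*(z-o[2])/v[2]
E
python3 - <<'E'
from h import *
np.set_printoptions(precision=4,suppress=True)
for nm,uv,z in [('beamTL',(262,134),.132),('TR',(330,139),.132),('BR',(328,164),.132),('BL',(260,158),.132),('knobL',(281,139),.19),('knobR',(309,147),.19),('plateL',(272,225),.093),('plateR',(299,228),.093),('beaker',(377,190),.04),('bottlecap',(210,113),.13),('jar',(197,192),.06)]:
    print(nm,ray('top',uv,z))
E
```

```text
beamTL [0.703  0.1016 0.132 ]
TR [ 0.6948 -0.043   0.132 ]
BR [ 0.6405 -0.0391  0.132 ]
BL [0.6508 0.1046 0.132 ]
knobL [0.6769 0.0606 0.19  ]
knobR [0.6615 0.0042 0.19  ]
plateL [0.513 0.077 0.093]
plateR [0.5077 0.0188 0.093 ]
beaker [ 0.6031 -0.1588  0.04  ]
bottlecap [0.7477 0.2142 0.13  ]
jar [0.5874 0.2469 0.06  ]
```

Call:
{"op": "arm_command", "data": {
  "motion": [
    [[-22,29,0],[0,0,0],0],
    [[-22,29,0],[0,0,0],0],
    [[-22,29,0],[0,0,0],0],
    [[-22,29,0],[0,0,0],0],
    [[-22,29,0],[0,0,0],0],
    [[-22,29,0],[0,0,0],0],
    [[-22,29,0],[0,0,0],0],
    [[-22,29,0],[0,0,0],0],
    [[-22,29,0],[0,0,0],0],
    [[-22,29,0],[0,0,0],0],
    [[-22,29,0],[0,0,0],0],
    [[-22,29,0],[0,0,0],0],
    [[-22,29,0],[0,0,0],0],
    [[-22,29,0],[0,0,0],0],
    [[-22,29,0],[0,0,0],0],
    [[-22,29,0],[0,0,0],0],
    [[-22,29,0],[0,0,0],0],
    [[-22,29,0],[0,0,0],0],
    [[-22,29,0],[0,0,0],0],
    [[-22,29,0],[0,0,0],0]
  ],
  "newtons": 20
}}

```text
t: 1.77
eef_pos: [0.4474, 0.05, 0.2486]
ee_rot: [3.141, 0.0, -2.821]
force: [0.0, -0.4, 0.1]
width: 0.0005
```

Call:
{"op": "arm_command", "data": {
  "motion": [
    [[0,0,0],[0,0,5.6],0],
    [[0,0,0],[0,0,5.6],0],
    [[0,0,0],[0,0,5.6],0],
    [[0,0,0],[0,0,5.6],0],
    [[0,0,0],[0,0,0],0],
    [[0,0,0],[0,0,0],0]
  ]
}}

```text
t: 2.27
eef_pos: [0.4473, 0.0481, 0.2484]
ee_rot: [-3.141, -0.0, 3.073]
force: [-0.5, -0.0, -0.5]
width: 0.0005
```

Run:
```python
from h import *
s=arm.get_state();print(s['t'],s['q'],s['eef_pos'],s['ee_rot'],s['force'],s['moment'],s['width'])
save('wrist','w1.png')
```

```text
2.2667 [ 5.47467659e-01 -2.16781836e-02 -4.57785201e-01 -1.02301262e-04
 -1.13511214e+00 -2.18632674e+00] [0.44734261 0.04811969 0.24836874] [-3.14142422e+00 -3.98768054e-04  3.07348667e+00] [-0.52801219 -0.02037374 -0.47251585] [-0.04067998 -0.05695864  0.06890994] 0.0005243486847395684
```

View pics/w1.png

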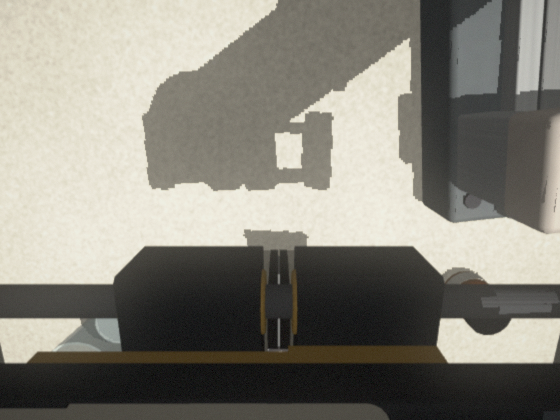

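The wrist picture shows only the robot side of the gripper: the big press is at upper right, and the gripper hides the tray plate. The top-view estimate is good enough, so I go down in front of the plate and creep forward.

Call:
{"op": "arm_command", "data": {
  "motion": [
    [[0,0,30],[0,0,0],0],
    [[0,0,30],[0,0,0],0],
    [[0,0,30],[0,0,0],0],
    [[0,0,30],[0,0,0],0],
    [[0,0,25],[0,0,0],0],
    [[0,0,15],[0,0,0],0],
    [[0,0,0],[0,0,0],0],
    [[-6,0,0],[0,0,0],0],
    [[-6,0,0],[0,0,0],0],
    [[-6,0,0],[0,0,0],0],
    [[-5,0,0],[0,0,0],0],
    [[-5,0,0],[0,0,0],0],
    [[-2,0,0],[0,0,0],0],
    [[0,0,0],[0,0,0],0]
  ]
}}

```text
t: 3.48
eef_pos: [0.4781, 0.046, 0.0888]
ee_rot: [3.141, 0.001, 3.07]
force: [1.0, 0.3, -0.3]
width: 0.0002
```

Run:
```python
from h import *
s=arm.get_state();print(s['t'],s['eef_pos'],s['force'])
im=save('top','t2.png')[110:260,210:410]
im2=save('scene','s2.png')[190:340,160:360]
cv2.imwrite('pics/c2.png',cv2.resize(np.hstack([im,im2]),None,fx=2,fy=2,interpolation=cv2.INTER_CUBIC)[:,:,::-1])
```

```text
3.4833 [0.47813064 0.04603322 0.08881523] [ 0.95863282  0.34526896 -0.34785721]
```

View pics/c2.png

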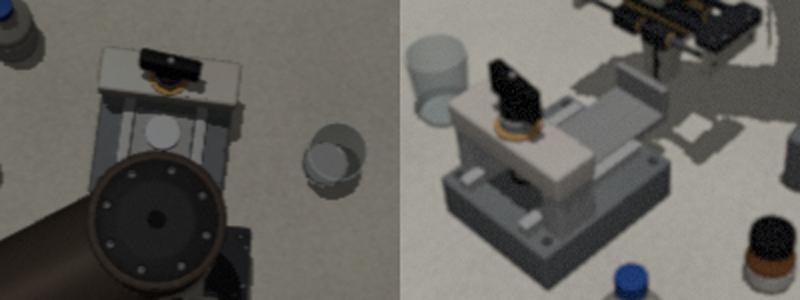

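The fingers stand just in front of the plate, centred on it.

Call:
{"op": "arm_command", "data": {
  "motion": [
    [[-2,0,0],[0,0,0],0],
    [[-2,0,0],[0,0,0],0],
    [[-2,0,0],[0,0,0],0],
    [[-2,0,0],[0,0,0],0],
    [[-2,0,0],[0,0,0],0],
    [[-2,0,0],[0,0,0],0],
    [[-2,0,0],[0,0,0],0],
    [[-2,0,0],[0,0,0],0],
    [[-2,0,0],[0,0,0],0],
    [[-2,0,0],[0,0,0],0],
    [[-2,0,0],[0,0,0],0],
    [[-2,0,0],[0,0,0],0],
    [[-2,0,0],[0,0,0],0]
  ]
}}

```text
t: 4.67
eef_pos: [0.5029, 0.044, 0.0884]
ee_rot: [-3.141, -0.001, 3.07]
force: [-3.1, 0.0, 2.2]
width: 0.0008
```

Call:
{"op": "arm_command", "data": {
  "motion": [
    [[-2,0,0],[0,0,0],0],
    [[-2,0,0],[0,0,0],0],
    [[-2,0,0],[0,0,0],0],
    [[-2,0,0],[0,0,0],0],
    [[-2,0,0],[0,0,0],0],
    [[-2,0,0],[0,0,0],0],
    [[-2,0,0],[0,0,0],0]
  ]
}}

```text
t: 5.25
eef_pos: [0.5172, 0.0429, 0.0883]
ee_rot: [-3.141, -0.001, 3.07]
force: [-4.1, -2.7, 0.1]
width: 0.0008
```

Call:
{"op": "arm_command", "data": {
  "motion": [
    [[-1,0,0],[0,0,0],0],
    [[-1,0,0],[0,0,0],0],
    [[-1,0,0],[0,0,0],0],
    [[-1,0,0],[0,0,0],0],
    [[-1,0,0],[0,0,0],0],
    [[-1,0,0],[0,0,0],0]
  ]
}}

```text
t: 5.75
eef_pos: [0.5233, 0.0427, 0.0885]
ee_rot: [-3.142, -0.0, 3.07]
force: [-4.2, -1.3, -1.3]
width: 0.0003
```

Call:
{"op": "arm_command", "data": {
  "motion": [
    [[-1,0,0],[0,0,0],0],
    [[-1,0,0],[0,0,0],0],
    [[-1,0,0],[0,0,0],0],
    [[-1,0,0],[0,0,0],0],
    [[-1,0,0],[0,0,0],0],
    [[-1,0,0],[0,0,0],0],
    [[-1,0,0],[0,0,0],0],
    [[-1,0,0],[0,0,0],0]
  ]
}}

```text
t: 6.42
eef_pos: [0.5314, 0.0421, 0.0886]
ee_rot: [-3.142, -0.0, 3.07]
force: [-4.4, -1.9, -0.5]
width: 0.0006
```

Run:
```python
from h import *
s=arm.get_state();print(s['t'],s['eef_pos'],s['force'])
save('scene','s3.png')
```

```text
6.4167 [0.53142283 0.04214527 0.08856122] [-4.39170529 -1.94026786 -0.49223135]
```

Call:
{"op": "arm_command", "data": {
  "motion": [
    [[-0.7,0,0],[0,0,0],0],
    [[-0.7,0,0],[0,0,0],0],
    [[-0.7,0,0],[0,0,0],0],
    [[-0.7,0,0],[0,0,0],0]
  ]
}}

```text
t: 6.8
eef_pos: [0.5342, 0.042, 0.0886]
ee_rot: [3.142, 0.0, 3.07]
force: [-3.8, -2.1, -0.2]
width: 0.0007
```

Call:
{"op": "arm_command", "data": {
  "motion": [
    [[-0.7,0,0],[0,0,0],0],
    [[-0.7,0,0],[0,0,0],0],
    [[-0.7,0,0],[0,0,0],0],
    [[-0.7,0,0],[0,0,0],0]
  ]
}}

```text
t: 7.13
eef_pos: [0.537, 0.0418, 0.0886]
ee_rot: [-3.142, 0.0, 3.07]
force: [-3.6, -2.1, 0.7]
width: 0.0004
```

Call:
{"op": "arm_command", "data": {
  "motion": [
    [[-0.6,0,0],[0,0,0],0],
    [[-0.6,0,0],[0,0,0],0],
    [[-0.6,0,0],[0,0,0],0]
  ]
}}

```text
t: 7.38
eef_pos: [0.5388, 0.0417, 0.0886]
ee_rot: [3.142, 0.0, 3.07]
force: [-4.3, -1.9, 0.7]
width: 0.0006
```

Call:
{"op": "arm_command", "data": {
  "motion": [
    [[-0.6,0,0],[0,0,0],0],
    [[-0.6,0,0],[0,0,0],0],
    [[-0.6,0,0],[0,0,0],0]
  ]
}}

```text
t: 7.63
eef_pos: [0.5406, 0.0415, 0.0886]
ee_rot: [3.142, 0.0, 3.07]
force: [-3.1, -1.1, 1.0]
width: 0.0007
```

Call:
{"op": "arm_command", "data": {
  "motion": [
    [[-0.6,0,0],[0,0,0],0],
    [[-0.6,0,0],[0,0,0],0]
  ]
}}

```text
t: 7.8
eef_pos: [0.5417, 0.0414, 0.0886]
ee_rot: [-3.142, -0.0, 3.07]
force: [-4.2, -2.5, 0.8]
width: 0.0004
```

Call:
{"op": "arm_command", "data": {
  "motion": [
    [[-0.6,0,0],[0,0,0],0],
    [[-0.6,0,0],[0,0,0],0]
  ]
}}

```text
t: 7.97
eef_pos: [0.543, 0.0414, 0.0886]
ee_rot: [3.142, 0.0, 3.07]
force: [-2.8, -2.3, 1.1]
width: 0.0007
```

Call:
{"op": "arm_command", "data": {
  "motion": [
    [[-0.6,0,0],[0,0,0],0],
    [[-0.6,0,0],[0,0,0],0]
  ]
}}

```text
t: 8.13
eef_pos: [0.5441, 0.0413, 0.0886]
ee_rot: [-3.142, -0.0, 3.07]
force: [-2.6, -1.3, -0.3]
width: 0.0004
```

Call:
{"op": "arm_command", "data": {
  "motion": [
    [[-0.6,0,0],[0,0,0],0],
    [[-0.6,0,0],[0,0,0],0]
  ]
}}

```text
t: 8.3
eef_pos: [0.5453, 0.0412, 0.0886]
ee_rot: [-3.142, -0.0, 3.07]
force: [-3.0, -2.5, -0.3]
width: 0.0003
```

Call:
{"op": "arm_command", "data": {
  "motion": [
    [[-0.5,0,0],[0,0,0],0],
    [[-0.5,0,0],[0,0,0],0]
  ]
}}

```text
t: 8.47
eef_pos: [0.5463, 0.0411, 0.0886]
ee_rot: [3.142, -0.0, 3.07]
force: [-3.6, -1.3, 0.9]
width: 0.0003
```

Call:
{"op": "arm_command", "data": {
  "motion": [
    [[-0.5,0,0],[0,0,0],0]
  ]
}}

```text
t: 8.55
eef_pos: [0.5468, 0.0411, 0.0886]
ee_rot: [-3.142, -0.0, 3.07]
force: [-3.7, -1.9, -0.0]
width: 0.0004
```

Call:
{"op": "arm_command", "data": {
  "motion": [
    [[-0.5,0,0],[0,0,0],0],
    [[-0.5,0,0],[0,0,0],0]
  ]
}}

```text
t: 8.72
eef_pos: [0.5478, 0.041, 0.0885]
ee_rot: [3.142, -0.0, 3.07]
force: [-3.1, -0.6, -0.2]
width: 0.0007
```

Call:
{"op": "arm_command", "data": {
  "motion": [
    [[-0.5,0,0],[0,0,0],0],
    [[-0.5,0,0],[0,0,0],0]
  ]
}}

```text
t: 8.88
eef_pos: [0.5488, 0.0409, 0.0885]
ee_rot: [-3.142, -0.0, 3.07]
force: [-3.3, -1.8, 0.1]
width: 0.0002
```

Call:
{"op": "arm_command", "data": {
  "motion": [
    [[-0.5,0,0],[0,0,0],0],
    [[-0.5,0,0],[0,0,0],0]
  ]
}}

```text
t: 9.05
eef_pos: [0.5497, 0.0408, 0.0885]
ee_rot: [-3.142, -0.0, 3.07]
force: [-5.3, 0.3, 1.4]
width: 0.0002
```

Call:
{"op": "arm_command", "data": {
  "motion": [
    [[-0.5,0,0],[0,0,0],0],
    [[-0.5,0,0],[0,0,0],0]
  ]
}}

```text
t: 9.22
eef_pos: [0.5498, 0.0408, 0.0885]
ee_rot: [-3.141, -0.002, 3.07]
force: [-9.5, 1.6, 6.0]
width: 0.0005
```

Stop reached: motion stalled at x = 0.5498 with the force rising to about 10 N. I hold briefly, back off and rise.

Call:
{"op": "arm_command", "data": {
  "motion": [
    [[0,0,0],[0,0,0],0],
    [[0,0,0],[0,0,0],0],
    [[0,0,0],[0,0,0],0],
    [[0,0,0],[0,0,0],0],
    [[1,0,0],[0,0,0],0],
    [[4,0,0],[0,0,0],0],
    [[10,0,0],[0,0,0],0],
    [[15,0,0],[0,0,0],0],
    [[0,0,-30],[0,0,0],1],
    [[0,0,-35],[0,0,0],1],
    [[0,0,-35],[0,0,0],1],
    [[0,0,-35],[0,0,0],1],
    [[0,0,-35],[0,0,0],1],
    [[-28,-12,0],[0,0,0],1],
    [[-28,-12,0],[0,0,0],1],
    [[-28,-12,0],[0,0,0],1],
    [[-28,-12,0],[0,0,0],1],
    [[-28,-12,0],[0,0,0],1]
  ]
}}

```text
t: 10.72
eef_pos: [0.6576, -0.0271, 0.2591]
ee_rot: [3.141, 0.002, 3.071]
force: [-0.2, 1.1, 0.4]
width: 0.0618
```

Call:
{"op": "arm_command", "data": {
  "motion": [
    [[0,0,0],[0,0,-7],1],
    [[0,0,0],[0,0,-7],1],
    [[0,0,0],[0,0,-7],1],
    [[0,0,0],[0,0,-7],1],
    [[0,0,0],[0,0,-7],1],
    [[0,0,0],[0,0,-7],1],
    [[0,0,0],[0,0,-7],1],
    [[0,0,0],[0,0,-7],1],
    [[0,0,0],[0,0,-7],1],
    [[0,0,0],[0,0,-7],1],
    [[0,0,0],[0,0,-7],1],
    [[0,0,0],[0,0,-7],1],
    [[0,0,0],[0,0,-7],1],
    [[0,0,0],[0,0,-7],1],
    [[0,0,0],[0,0,-7],1],
    [[0,0,0],[0,0,-7],1],
    [[0,0,0],[0,0,-7],1],
    [[0,0,0],[0,0,-7],1],
    [[0,0,0],[0,0,-7],1],
    [[0,0,0],[0,0,-7],1]
  ]
}}

```text
t: 12.38
eef_pos: [0.6563, -0.0263, 0.2589]
ee_rot: [-3.14, -0.001, -0.763]
force: [-0.7, 0.6, 0.1]
width: 0.0882
```

Call:
{"op": "arm_command", "data": {
  "motion": [
    [[0,0,0],[0,0,-7],1],
    [[0,0,0],[0,0,-7],1],
    [[0,0,0],[0,0,-7],1],
    [[0,0,0],[0,0,-7],1],
    [[0,0,0],[0,0,-7],1],
    [[0,0,0],[0,0,-7],1],
    [[0,0,0],[0,0,-7],1],
    [[0,0,0],[0,0,-7],1],
    [[0,0,0],[0,0,-7],1],
    [[0,0,0],[0,0,-7],1],
    [[0,0,0],[0,0,-7],1],
    [[0,0,0],[0,0,-7],1],
    [[0,0,0],[0,0,-7],1],
    [[0,0,0],[0,0,-7],1],
    [[0,0,0],[0,0,-7],1],
    [[0,0,0],[0,0,-7],1],
    [[0,0,0],[0,0,-7],1],
    [[0,0,0],[0,0,0],1],
    [[0,0,0],[0,0,0],1]
  ]
}}

```text
t: 13.97
eef_pos: [0.6563, -0.0265, 0.2588]
ee_rot: [3.141, -0.0, 1.304]
force: [0.0, 1.3, 0.2]
width: 0.088
```

Run:
```python
from h import *
s=arm.get_state();print(s['t'],s['q'],s['eef_pos'],s['ee_rot'],s['force'],s['moment'],s['width'])
save('wrist','w2.png')
```

```text
13.9667 [ 2.55963291e-01  3.22492110e-01 -1.73034801e-02  9.44060021e-05
 -1.22984793e+00  2.61890802e+00] [ 0.65627636 -0.02654206  0.25884768] [ 3.14054933e+00 -4.98365564e-04  1.30410676e+00] [0.00970083 1.2888295  0.18404806] [-0.18075569  0.0691036  -0.01198143] 0.08803111521865688
```

View pics/w2.png

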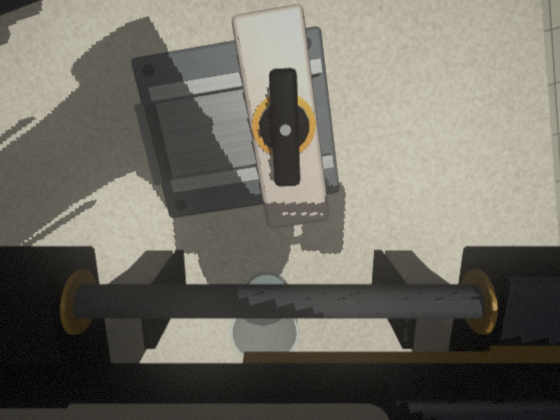

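Knob bar is near vertical in the wrist picture: pin at (285,130), bar ends at (285,68) and (287,186).

Run:
```python
from h import *
np.set_printoptions(precision=4,suppress=True)
from scipy.spatial.transform import Rotation as R
s=arm.get_state();P=(s['eef_pos'],s['ee_rot'])
im=cv2.imread('pics/w2.png');g=cv2.cvtColor(im,cv2.COLOR_BGR2GRAY)
m=(g<60).astype(np.uint8);m[:60]=0;m[195:]=0;m[:,:255]=0;m[:,:]=cv2.morphologyEx(m,cv2.MORPH_OPEN,np.ones((9,9)))
c=max(cv2.findContours(m,0,1)[0],key=cv2.contourArea);print(cv2.minAreaRect(c),cv2.boundingRect(c))
Rt=R.from_euler('xyz',P[1])
for uv,z in [((285.5,130),.192),((285.5,68),.19),((287.5,186),.19)]:
    w=ray('wrist',uv,z,P);print(w,'tool mm',1e3*Rt.inv().apply(w-P[0]))
w=ray('top',(295,143),.19);print('top',w)
```

```text
((283.5, 126.5), (115.0, 47.0), 90.0) (260, 69, 48, 116)
[0.6768 0.0313 0.192 ] tool mm [61.1829  4.4334 66.8681]
[0.685  0.0618 0.19  ] tool mm [92.7908  4.3154 68.8837]
[0.6698 0.0008 0.19  ] tool mm [29.9068  5.7639 68.8539]
top [0.6692 0.0323 0.19  ]
```

Call:
{"op": "arm_command", "data": {
  "motion": [
    [[20.5,1.6,0],[0,0,-1],1],
    [[20.5,1.6,0],[0,0,0],1],
    [[20,1.6,0],[0,0,0],1],
    [[0,0,20],[0,0,0],1],
    [[0,0,20],[0,0,0],1],
    [[0,0,20],[0,0,0],1],
    [[0,0,13],[0,0,0],1],
    [[0,0,4],[0,0,0],1],
    [[0,0,0],[0,0,0],1],
    [[0,0,0],[0,0,0],1]
  ]
}}

```text
t: 14.85
eef_pos: [0.6766, 0.0313, 0.1822]
ee_rot: [3.141, -0.0, 1.325]
force: [1.3, 0.4, 0.4]
width: 0.0874
```

Run:
```python
from h import *
s=arm.get_state();print(s['t'],s['eef_pos'],s['ee_rot'],s['force'],s['moment'],s['joint_efforts'],s['width'])
save('wrist','w3.png')
```

```text
14.85 [0.67660463 0.03133317 0.1822246 ] [ 3.14079978e+00 -1.48159786e-05  1.32451504e+00] [1.30632951 0.41083335 0.43237315] [-0.10135901 -0.01832345  0.01584144] [ 5.82525332e-02 -5.87666881e+01  2.68200266e+01  6.24174759e+00
  3.98708868e-02 -2.93225166e-02] 0.08740694528031945
```

View pics/w3.png

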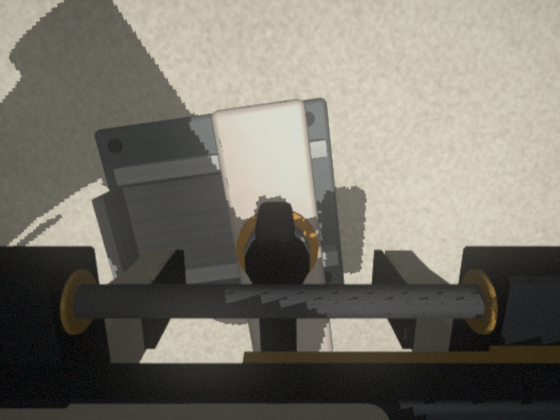

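The bar is centred between the jaws (column 278). I close on it.

Call:
{"op": "arm_command", "data": {
  "motion": [
    [[0,0,0],[0,0,0],0],
    [[0,0,0],[0,0,0],0],
    [[0,0,0],[0,0,0],0],
    [[0,0,0],[0,0,0],0],
    [[0,0,0],[0,0,0],0],
    [[0,0,0],[0,0,0],0],
    [[0,0,0],[0,0,0],0],
    [[0,0,0],[0,0,0],0],
    [[0,0,0],[0,0,0],0],
    [[0,0,0],[0,0,0],0]
  ],
  "newtons": 10
}}

```text
t: 15.73
eef_pos: [0.6761, 0.031, 0.1815]
ee_rot: [-3.142, 0.0, 1.325]
force: [0.4, 0.8, -0.5]
width: 0.0264
```

Call:
{"op": "arm_command", "data": {
  "motion": [
    [[0,0,0],[0,0,0],0],
    [[0,0,0],[0,0,0],0],
    [[0,0,0],[0,0,0],0]
  ],
  "newtons": 60
}}

```text
t: 15.98
eef_pos: [0.676, 0.031, 0.1815]
ee_rot: [-3.141, 0.0, 1.325]
force: [-1.0, 1.0, 0.7]
width: 0.0148
```

```bash
cat > st.py <<'E'
from h import *
s=arm.get_state();print(round(s['t'],2),s['eef_pos'].round(4),'yaw',np.degrees(s['ee_rot'][2]).round(2),s['force'].round(1),s['moment'].round(3),s['joint_efforts'][5].round(3),'q6',s['q'][5].round(3),'w',round(s['width'],4))
E
python3 st.py
```

```text
15.98 [0.676  0.031  0.1815] yaw 75.92 [-1.   1.   0.7] [-0.081  0.284 -0.061] 0.051 q6 2.563 w 0.0148
```

Call:
{"op": "arm_command", "data": {
  "motion": [
    [[0,0,0],[0,0,2],0],
    [[0,0,0],[0,0,2.5],0],
    [[0,0,0],[0,0,2.5],0]
  ]
}}

```text
t: 16.23
eef_pos: [0.6759, 0.031, 0.1815]
ee_rot: [-3.141, 0.0, 1.201]
force: [-0.5, 0.9, 1.4]
width: 0.0143
```

```bash
python3 st.py
```

```text
16.23 [0.6759 0.031  0.1815] yaw 68.81 [-0.5  0.9  1.4] [0.02  0.448 0.05 ] 0.85 q6 2.439 w 0.0143
```

Call:
{"op": "arm_command", "data": {
  "motion": [
    [[0,0,0],[0,0,2.5],0],
    [[0,0,0],[0,0,2.5],0]
  ]
}}

```text
t: 16.4
eef_pos: [0.6759, 0.0311, 0.1815]
ee_rot: [-3.141, 0.0, 1.114]
force: [-1.1, 0.4, 0.7]
width: 0.0149
```

```bash
python3 st.py
```

```text
16.4 [0.6759 0.0311 0.1815] yaw 63.81 [-1.1  0.4  0.7] [-0.007  0.523  0.105] 0.807 q6 2.351 w 0.0149
```

Call:
{"op": "arm_command", "data": {
  "motion": [
    [[0,0,0],[0,0,2.5],0],
    [[0,0,0],[0,0,2.5],0]
  ]
}}

```text
t: 16.57
eef_pos: [0.6758, 0.0311, 0.1816]
ee_rot: [-3.141, 0.0, 1.026]
force: [-0.4, 0.6, 0.8]
width: 0.0143
```

```bash
python3 st.py
```

```text
16.57 [0.6758 0.0311 0.1816] yaw 58.8 [-0.4  0.6  0.8] [0.067 0.492 0.023] 0.807 q6 2.264 w 0.0143
```

Running free (about 0.05 N m). I go on in 2 × 5° per look, so an unseen slip stays at 10° or less.

Call:
{"op": "arm_command", "data": {
  "motion": [
    [[0,0,0],[0,0,2.5],0],
    [[0,0,0],[0,0,2.5],0]
  ]
}}

```text
t: 16.73
eef_pos: [0.6758, 0.0311, 0.1815]
ee_rot: [-3.141, 0.0, 0.939]
force: [-1.7, 1.4, 0.3]
width: 0.0148
```

```bash
python3 st.py
```

```text
16.73 [0.6758 0.0311 0.1815] yaw 53.8 [-1.7  1.4  0.3] [0.189 0.602 0.089] 0.806 q6 2.177 w 0.0148
```

Call:
{"op": "arm_command", "data": {
  "motion": [
    [[0,0,0],[0,0,2.5],0],
    [[0,0,0],[0,0,2.5],0]
  ]
}}

```text
t: 16.9
eef_pos: [0.6757, 0.0311, 0.1815]
ee_rot: [-3.141, 0.0, 0.852]
force: [-1.8, 1.7, 0.7]
width: 0.015
```

```bash
python3 st.py
```

```text
16.9 [0.6757 0.0311 0.1815] yaw 48.81 [-1.8  1.7  0.7] [ 0.153  0.74  -0.017] 0.807 q6 2.089 w 0.015
```

Call:
{"op": "arm_command", "data": {
  "motion": [
    [[0,0,0],[0,0,2.5],0],
    [[0,0,0],[0,0,2.5],0]
  ]
}}

```text
t: 17.07
eef_pos: [0.6757, 0.0312, 0.1815]
ee_rot: [-3.141, 0.0, 0.765]
force: [-2.0, 0.7, 2.2]
width: 0.0146
```

```bash
python3 st.py
```

```text
17.07 [0.6757 0.0312 0.1815] yaw 43.81 [-2.   0.7  2.2] [0.242 0.773 0.114] 0.806 q6 2.002 w 0.0146
```

Call:
{"op": "arm_command", "data": {
  "motion": [
    [[0,0,0],[0,0,2.5],0],
    [[0,0,0],[0,0,2.5],0]
  ]
}}

```text
t: 17.23
eef_pos: [0.6757, 0.0312, 0.1815]
ee_rot: [-3.141, 0.0, 0.677]
force: [-2.2, 1.0, 2.0]
width: 0.0147
```

```bash
python3 st.py
```

```text
17.23 [0.6757 0.0312 0.1815] yaw 38.81 [-2.2  1.   2. ] [0.327 0.764 0.041] 0.806 q6 1.915 w 0.0147
```

Call:
{"op": "arm_command", "data": {
  "motion": [
    [[0,0,0],[0,0,2.5],0],
    [[0,0,0],[0,0,2.5],0]
  ]
}}

```text
t: 17.4
eef_pos: [0.6756, 0.0312, 0.1815]
ee_rot: [-3.141, 0.001, 0.59]
force: [-3.1, 1.8, 0.3]
width: 0.0148
```

```bash
python3 st.py
```

```text
17.4 [0.6756 0.0312 0.1815] yaw 33.81 [-3.1  1.8  0.3] [0.373 0.926 0.045] 0.806 q6 1.828 w 0.0148
```

Call:
{"op": "arm_command", "data": {
  "motion": [
    [[0,0,0],[0,0,2.5],0],
    [[0,0,0],[0,0,2.5],0]
  ]
}}

```text
t: 17.57
eef_pos: [0.6756, 0.0313, 0.1815]
ee_rot: [-3.141, 0.001, 0.503]
force: [-1.5, 1.7, 1.8]
width: 0.0148
```

```bash
python3 st.py
```

```text
17.57 [0.6756 0.0313 0.1815] yaw 28.81 [-1.5  1.7  1.8] [0.373 0.889 0.029] 0.806 q6 1.74 w 0.0148
```

Call:
{"op": "arm_command", "data": {
  "motion": [
    [[0,0,0],[0,0,2.5],0],
    [[0,0,0],[0,0,2.5],0]
  ]
}}

```text
t: 17.73
eef_pos: [0.6756, 0.0313, 0.1815]
ee_rot: [-3.141, 0.001, 0.416]
force: [-2.4, 1.0, 1.9]
width: 0.0146
```

```bash
python3 st.py
```

```text
17.73 [0.6756 0.0313 0.1815] yaw 23.81 [-2.4  1.   1.9] [0.444 0.989 0.05 ] 0.806 q6 1.653 w 0.0146
```

Call:
{"op": "arm_command", "data": {
  "motion": [
    [[0,0,0],[0,0,2.5],0],
    [[0,0,0],[0,0,2.5],0]
  ]
}}

```text
t: 17.9
eef_pos: [0.6755, 0.0313, 0.1815]
ee_rot: [-3.141, 0.001, 0.328]
force: [-1.8, 1.7, 2.5]
width: 0.015
```

```bash
python3 st.py
```

```text
17.9 [0.6755 0.0313 0.1815] yaw 18.81 [-1.8  1.7  2.5] [0.555 1.01  0.055] 0.806 q6 1.566 w 0.015
```

Call:
{"op": "arm_command", "data": {
  "motion": [
    [[0,0,0],[0,0,2.5],0],
    [[0,0,0],[0,0,2.5],0]
  ]
}}

```text
t: 18.07
eef_pos: [0.6756, 0.0314, 0.1815]
ee_rot: [-3.141, 0.001, 0.241]
force: [-1.8, 1.8, 1.4]
width: 0.0147
```

```bash
python3 st.py
```

```text
18.07 [0.6756 0.0314 0.1815] yaw 13.81 [-1.8  1.8  1.4] [0.61  0.983 0.051] 0.806 q6 1.479 w 0.0147
```

Call:
{"op": "arm_command", "data": {
  "motion": [
    [[0,0,0],[0,0,2.5],0],
    [[0,0,0],[0,0,2.5],0]
  ]
}}

```text
t: 18.23
eef_pos: [0.6755, 0.0314, 0.1815]
ee_rot: [-3.141, 0.001, 0.154]
force: [-2.0, 1.8, 1.5]
width: 0.0148
```

```bash
python3 st.py
```

```text
18.23 [0.6755 0.0314 0.1815] yaw 8.81 [-2.   1.8  1.5] [0.701 1.041 0.047] 0.806 q6 1.391 w 0.0148
```

Call:
{"op": "arm_command", "data": {
  "motion": [
    [[0,0,0],[0,0,2.5],0],
    [[0,0,0],[0,0,2.5],0]
  ]
}}

```text
t: 18.4
eef_pos: [0.6755, 0.0314, 0.1815]
ee_rot: [-3.141, 0.001, 0.067]
force: [-2.8, 2.2, 1.9]
width: 0.0144
```

```bash
python3 st.py
```

```text
18.4 [0.6755 0.0314 0.1815] yaw 3.81 [-2.8  2.2  1.9] [0.767 1.09  0.148] 0.789 q6 1.304 w 0.0144
```

Call:
{"op": "arm_command", "data": {
  "motion": [
    [[0,0,0],[0,0,2.5],0],
    [[0,0,0],[0,0,2.5],0]
  ]
}}

```text
t: 18.57
eef_pos: [0.6756, 0.0315, 0.1815]
ee_rot: [-3.141, 0.001, -0.02]
force: [-3.3, 2.3, 0.8]
width: 0.0149
```

```bash
python3 st.py
```

```text
18.57 [0.6756 0.0315 0.1815] yaw -1.15 [-3.3  2.3  0.8] [0.813 1.124 0.442] 0.397 q6 1.217 w 0.0149
```

The screw came tight between yaw 3.8° and -1.2°; torque is now about 0.44 N m, so slip so far is under 5°. I go a bit further and check for a plateau.

Call:
{"op": "arm_command", "data": {
  "motion": [
    [[0,0,0],[0,0,2],0]
  ]
}}

```text
t: 18.65
eef_pos: [0.6755, 0.0315, 0.1815]
ee_rot: [-3.141, 0.001, -0.055]
force: [-2.7, 2.3, 1.0]
width: 0.0147
```

```bash
python3 st.py
```

```text
18.65 [0.6755 0.0315 0.1815] yaw -3.15 [-2.7  2.3  1. ] [0.864 1.093 0.471] 0.081 q6 1.182 w 0.0147
```

Call:
{"op": "arm_command", "data": {
  "motion": [
    [[0,0,0],[0,0,2],0],
    [[0,0,0],[0,0,2],0]
  ]
}}

```text
t: 18.82
eef_pos: [0.6755, 0.0316, 0.1815]
ee_rot: [-3.141, 0.001, -0.124]
force: [-2.5, 2.7, 2.1]
width: 0.0147
```

```bash
python3 st.py
```

```text
18.82 [0.6755 0.0316 0.1815] yaw -7.12 [-2.5  2.7  2.1] [0.861 1.152 0.48 ] 0.23 q6 1.113 w 0.0147
```

Torque is on its plateau (0.47 to 0.48 N m, including a small offset), which means the clutch is slipping. I go 4° more, then stop and look before letting go.

Call:
{"op": "arm_command", "data": {
  "motion": [
    [[0,0,0],[0,0,2],0],
    [[0,0,0],[0,0,2],0]
  ]
}}

```text
t: 18.98
eef_pos: [0.6755, 0.0316, 0.1815]
ee_rot: [-3.141, 0.001, -0.194]
force: [-2.7, 2.0, 1.1]
width: 0.0144
```

```bash
python3 st.py
```

```text
18.98 [0.6755 0.0316 0.1815] yaw -11.12 [-2.7  2.   1.1] [0.925 1.152 0.461] 0.233 q6 1.043 w 0.0144
```

Call:
{"op": "arm_command", "data": {
  "motion": [
    [[0,0,0],[0,0,0],0],
    [[0,0,0],[0,0,0],0]
  ]
}}

```text
t: 19.15
eef_pos: [0.6756, 0.0315, 0.1815]
ee_rot: [-3.141, 0.001, -0.192]
force: [-3.3, 4.2, 2.3]
width: 0.0149
```

```bash
python3 st.py
```

```text
19.15 [0.6756 0.0315 0.1815] yaw -10.99 [-3.3  4.2  2.3] [1.404 1.555 0.231] -0.468 q6 1.046 w 0.0149
```

Call:
{"op": "arm_command", "data": {
  "motion": [
    [[0,0,0],[0,0,0],1],
    [[0,0,0],[0,0,0],1],
    [[0,0,0],[0,0,0],1],
    [[0,0,0],[0,0,0],1],
    [[0,0,0],[0,0,0],1],
    [[0,0,0],[0,0,0],1],
    [[0,0,0],[0,0,0],1],
    [[0,0,-5],[0,0,0],1],
    [[0,0,-15],[0,0,0],1],
    [[0,0,-20],[0,0,0],1],
    [[0,0,-20],[0,0,0],1],
    [[0,0,-20],[0,0,0],1],
    [[-30,0,0],[0,0,0],1],
    [[-30,0,0],[0,0,0],1],
    [[0,0,0],[0,0,0],1],
    [[0,0,0],[0,0,0],1]
  ]
}}

```text
t: 20.48
eef_pos: [0.6163, 0.0428, 0.2631]
ee_rot: [-3.141, -0.002, -0.192]
force: [-0.3, -0.2, -0.3]
width: 0.0877
```

```bash
python3 st.py
python3 - <<'E'
from h import *
im=save('wrist','w4.png')[0:240,100:460]
im2=save('scene','s4.png')[190:340,160:360]
a=cv2.resize(im,(600,400),interpolation=cv2.INTER_CUBIC)
cv2.imwrite('pics/c4.png',a[:,:,::-1]);cv2.imwrite('pics/c4s.png',cv2.resize(im2,(600,450),interpolation=cv2.INTER_CUBIC)[:,:,::-1])
E
```

```text
20.48 [0.6163 0.0428 0.2631] yaw -11.02 [-0.3 -0.2 -0.3] [-0.098  0.105 -0.037] -0.111 q6 0.993 w 0.0877
```

View pics/c4.png

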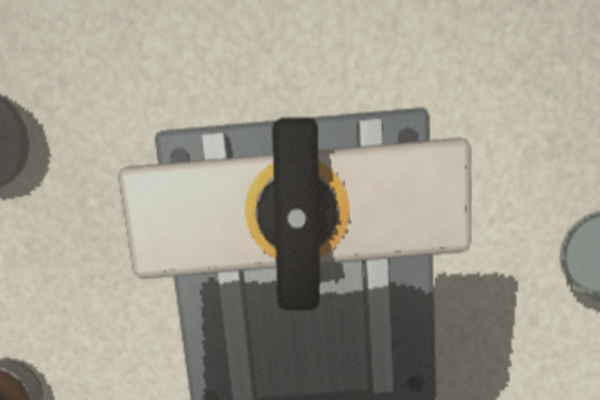

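View pics/c4s.png

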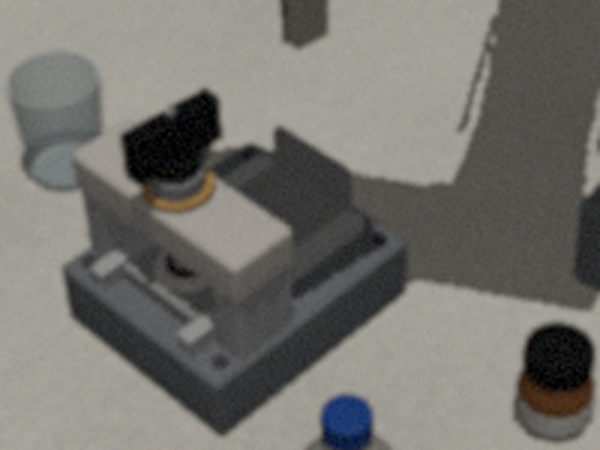

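The bar lies in the tool's own direction, within about 1° as before the grip, so the grip did not slip. Pin is at (296,218) in the crop, and bottle, beaker and jar are standing. In the scene crop the plate's top edge runs from (278,128) to (350,180). One quick check of the tray, then I hand in.

```bash
python3 - <<'E'
from h import *
np.set_printoptions(precision=4,suppress=True)
th=-0.068; ex=np.array([np.cos(th),np.sin(th)])
k=np.array([.6757,.0313])
f=lambda c:(160+c[0]/3,190+c[1]/3)
for n,c,z in[('plateA',(278,128),.093),('plateB',(350,180),.093),('base front corner',(405,240),.05),('base back corner',(222,384),.05)]:
    w=ray('scene',f(c),z); print(n,w,'press x mm',1e3*((w[:2]-k)@ex)+40)
print('finger stop: plate press x', 1e3*((np.array([.5498,.0408])-k)@ex)+40,'+ finger half width')
E
python3 st.py; python3 -c "
from station import arm; arm.job_done()"
```

```text
plateA [0.5651 0.0156 0.093 ] press x mm -69.26403703281208
plateB [0.5775 0.0851 0.093 ] press x mm -61.67738239050931
base front corner [0.5648 0.1196 0.05  ] press x mm -76.65063233809734
base back corner [0.7268 0.1038 0.05  ] press x mm 86.07367839825523
finger stop: plate press x -86.25453361027203 + finger half width
20.58 [0.6176 0.0427 0.2623] yaw -11.06 [-1.  -0.3 -0.5] [-0.036  0.116 -0.005] -0.01 q6 0.994 w 0.0877
the job is handed in; nothing more can be done
```

I pushed the tray home, tightened the knob until its clutch slipped, let go with the arm clear of everything, and handed the job in. It reported no verdict.

- **Tray:** I pushed it with closed fingers at 3–5 N until it stalled against the stop. The highest force I read there was about 10 N. A rough check from the scene camera put the plate's top edge at press x of about -69 to -62 mm. That is where a home plate's back edge would be (-67 mm), but the camera is only good to several mm. The evidence for "home" is mainly the stall and force rise, not the picture.
- **Knob:** I turned it clockwise about 87° in all. The torque rose from about 0.05 N m to a plateau of 0.46–0.48 N m. I estimate 10–14° of clutch slip, from the tool angle after the torque rose. In the last wrist picture the bar was within about 1° of the tool's direction, so the grip had not slipped.
- **Not checked:** I could not see the collar tab, and I did not measure the pin's rise, so the slip figure rests on torque and angle alone. I had no direct view of the foot. I made no turn back.
- **Surroundings:** The bottle, beaker and jar looked undisturbed in the last pictures.

It took 20.6 s of the 70 s allowed.

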